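# Tidy the stone carver's bench

### The job

Sort the loose things on the carving bench to where they belong: both steel rings over the upright post, the larger underneath and the smaller lying flat on top of it; the two chisels lengthwise, flat and side by side on the floor of the grey metal tray; and the carved stone rosette face up on the floor of the plywood crate, set down gently, not dropped. Leave the roll of tape where it lies, and let everything come to rest.

Things in the scene. Friction and masses are not known exactly. Their poses are not given: they have to be found in the camera images.
- ring_large: The larger plain steel ring, lying flat: outer diameter 64 mm, hole 40 mm, 14 mm thick, about 0.2 kg. Origin at its centre, half way through its thickness (7 mm above what it lies on); z is the ring's axis.
- ring_small: The smaller plain steel ring, lying flat: outer diameter 48 mm, hole 32 mm, 14 mm thick, about 0.1 kg. Origin at its centre, half way through its thickness; z is the ring's axis.
- chisel_flat: Steel stone chisel lying flat, 130 mm long, with a square 14 x 14 mm shank and, over its last 38 mm, a flat blade 22 mm wide and 6 mm thick. Origin on the long axis, half way along the length (on the shank), 7 mm above what it lies on; x runs along the chisel to the blade.
- chisel_point: Steel stone chisel lying flat, 130 mm long, with a square 14 x 14 mm shank and, over its last 38 mm, a tapering point. Origin on the long axis, half way along the length (on the shank), 7 mm above what it lies on; x runs along the chisel to the point.
- rosette: Small round carved limestone rosette, a solid disc 56 mm in diameter with an upright side 20 mm high and petals on the face to 30 mm, about 0.14 kg. Origin at the centre of its underside; z up out of the carved face.
- tray: Shallow grey metal open tray, fixed to the bench: outside 120 mm (its x) by 190 mm (its y, the long way) by 22 mm high; walls and floor 5 mm thick, inside 110 x 180 mm. Origin at the centre of its underside.
- post: Upright dark steel post, fixed: 14 mm in diameter with a bevelled top, rising 45 mm out of a round wooden base 90 mm in diameter and 10 mm high (top of the post 55 mm above the bench). Origin at the centre of the base's underside; z along the post.
- crate: Square plywood open crate, fixed: outside 130 x 130 mm, 45 mm high; walls and floor 6 mm thick, inside 118 x 118 mm. Origin at the centre of its underside; x and y along its sides.
- tape: Roll of plain tan tape lying flat among the things, outer diameter 80 mm, hole 66 mm, 25 mm high, not to be moved. Origin at the centre of its underside.
Things that resemble listed ones, but are neither listed nor needed, are in the scene too. Several things have the shape of the tray; the one meant has the colours described above.

How it is judged (in metres and radians):
At the end, for the whole second after the job is handed in: Large ring on the post's base, small ring on it (heights +-5 mm); chisels on the tray floor (+-50 mm across, +-30 mm along, 0.35 rad); rosette on the crate floor, face up (0.2 rad, +-36 mm); all five under 0.02 m/s; tape within 25 mm of its start (horizontal distance between each of ring_large, ring_small and post below 0.015 m and z of ring_large in the frame of post between 0.012 and 0.022 m and z of ring_small in the frame of post between 0.026 and 0.036 m and x of chisel_flat in the frame of tray between -0.05 and 0.05 m and y of chisel_flat in the frame of tray between -0.03 and 0.03 m and z of each of chisel_flat, chisel_point in the frame of tray below 0.018 m and angle between the x axis of each of chisel_flat, chisel_point and the y axis of tray, either way round below 0.35 rad and x of chisel_point in the frame of tray between -0.05 and 0.05 m and y of chisel_point in the frame of tray between -0.03 and 0.03 m and x of rosette in the frame of crate between -0.036 and 0.036 m and y of rosette in the frame of crate between -0.036 and 0.036 m and z of rosette in the frame of crate below 0.012 m and angle between rosette's own z axis and vertical below 0.2 rad and linear speed of each of ring_large, ring_small, chisel_flat, chisel_point, rosette below 0.02 m/s and distance of tape from where it was at the start of the episode below 0.025 m); the robot touches nothing.
It fails at once if the roll of tape is pushed more than 25 mm (distance of tape from where it was at the start of the episode above 0.025 m).
It fails at once if the rosette is dropped into the crate (falls faster than 0.6 m/s close above its floor) (z of rosette in the frame of crate below 0.05 m and horizontal distance between rosette and crate below 0.07 m and linear speed of rosette above 0.6 m/s).
It also fails if it takes over 144 s, if anything falls off the work surface, if the arm or the gripper's body presses on something with over 40 N, if the wrist force passes 120 N, or if a joint passes its speed limit or range.

### The arm

A 7-joint arm with a two-finger parallel gripper is mounted at the origin on the work surface. World frame = base frame: x ahead of the robot, y to its left, z up, the work surface at z = 0. Lengths are in m, angles in degrees, forces in N, time in s.
With the tool pointing down it reaches from about 0.425 to 0.875 m from the base axis. Payload 4.7 kg.
Tool frame: the origin (TCP) lies at the very end of the fingers, on their centre line; the grasp point (between the pads) lies 19 mm behind it; z points along the fingers, y is the line along which they close (so a half turn about z gives the same grasp; the last joint's range is limited). The gripper opens to 87 mm and grips with 3 to 60 N. Pads are 19 mm wide; open, the fingers measure 117 mm over their backs; the gripper's body (75 mm by 190 mm) begins 51 mm behind the grasp point.
Start: joints at [78.043, 18.392, -4.016, 83.108, 1.295, 78.541, -3.26], TCP at [0.144, -0.634, 0.223] pointing down, gripper open.
Joint ranges: [-163.93, 163.93], [-17.29, 119.83], [-79.2, 71.16], [3.27, 140.29], [-89.18, 269.18], [5.43, 117.66], [-154.24, 154.24]. Speed limits (degrees/s): [147.25, 147.25, 180, 180, 180, 180, 180].

### API

Orientations are given as [roll, pitch, yaw] about the fixed x, y, z axes, in that order (R = Rz(yaw) Ry(pitch) Rx(roll)).
In Python, from cell import get_obs, read_camera, sign_off, silhouettes gives the robot as it stands.
- The arm moves only by the tool play_rows, never from a script. Its argument "steps" is a list that holds one entry, the list of rows, each a list of 7 numbers: the shift along the tool's x, y, z in m, then the turn, a rotation vector about the tool's x, y, z in rad, then the finger opening in m, from 0 to 0.087. A call has 1 to 12 rows; each row shifts and turns the commanded pose from where the row before left it, along the tool's axes as they then stand; what a row does not reach is not made up. A row lasts 1/10 s, in which the tool goes at most 50 mm and 8.59 degrees, less where a joint would pass 70% of its speed; a pose out of reach is approached as far as the arm can. A call is refused whole if a number of a shift passes 0.05 or a number of a turn 0.15, either way. A call with a gripper value outside its range is refused whole. The fingers move at their own pace and stop on an object; "force" is the grip in N (left out, the last holds). Time passes only in rows, so rows that do not move let the fingers close. It gives the time, the measured TCP pose, the force, the opening and the grip force at its end, in the units of the state.
- get_obs(): the state, without advancing time (a new reading comes with each control period).
- read_camera(name): name is "side" or "top"; returns a dict with "frame" (400x640x3 uint8, red, green, blue), "intrinsics" (3x3 intrinsics, pixels), "view" (4x4, takes a point from world to camera coordinates). Camera axes: x right, y up, looking along -z (the intrinsics and any distortion apply to the point x, -y, -z); pixel columns grow to the right and rows downward; lengths in m; the calibration is good to about 2 mm. A picture is of the moment at which its call begins. There is no depth.
- sign_off(): hands the job in; it is judged then, once.
Trained networks look in the newest picture that a camera, given by its name, has taken for a name from the list of things; names that differ only in an ending like _2 or _b are one class to them, and where a whole thing is asked for, a point or a joint stands for the part that bears it (a point fixed in the world has none). Each returns a list of dicts, best first, with "p" (0 to 1); they miss things now and then, are a little off and sometimes report something else, mostly with a low value. They report only what shows in the picture. A call takes as long as a camera call. They do not tell look-alikes from the thing itself.
- silhouettes(camera, name): "pixels" (400x640 bool, what is visible of it) and "extent" ([left, top, right, bottom] in pixels, round what is visible of it).
The state is a dict: "time_s": time; "qpos": joint angles; "joint_velocities": joint speeds; "effort": joint torques, N m; "tool_pos": TCP position; "tool_rot": TCP orientation; "force": force on the tool from outside, world axes, zero at the start; "wrist_torque": the same for the moment, N m; "grip_width": finger opening in m; "grasp_force": force on a finger pad.
Only numpy, scipy, OpenCV 4.12 (cv2) and the standard library are available. Lean on these libraries where they do the work, as an engineer would, in place of code of your own. Each camera call takes 0.05 s, during which the arm holds its last target. There are 200 camera calls.

## Working session

There is one attempt and no reset: what is moved stays moved. The work goes in short steps, Python scripts to look and compute and a tool call to move; the robot and the scene stay as the last step left them, time stands still between calls to the robot, and variables do not carry over. Pictures are saved under pics/ and viewed, at most 14 in all, crops included, and the job is handed in when it is done.

Besides the shell and the picture viewer there is one more tool, called after "Call:" in YAML: its name, and indented under it one key for each argument. play_rows: Moves the arm, as the interface text tells. Its arguments: {"type":"object","properties":{"steps":{"type":"array","items":{"type":"array","items":{"type":"array","items":{"type":"number"}}}},"force":{"type":"number"}},"required":["steps"]}

```bash
mkdir -p pics; ls
cat > h.py <<'E'
import numpy as np, cv2
from cell import get_obs, read_camera, sign_off, silhouettes
def ray(cam,u,v,z):
    K,V=np.array(cam["intrinsics"]),np.array(cam["view"])
    d=np.linalg.inv(K)@[u,v,1]; d=np.array([d[0],-d[1],-d[2]])
    R,t=V[:3,:3],V[:3,3]; c=-R.T@t; w=R.T@d
    return c+w*(z-c[2])/w[2]
def proj(cam,p):
    K,V=np.array(cam["intrinsics"]),np.array(cam["view"])
    q=V[:3,:3]@np.array(p)+V[:3,3]; q=K@[q[0],-q[1],-q[2]]; return q[:2]/q[2]
def save(f,name): cv2.imwrite("pics/"+name,f[:,:,::-1])
E
python3 - <<'E'
from h import *
o=get_obs(); print({k:np.round(v,3) for k,v in o.items()})
for c in("top","side"):
    r=read_camera(c); save(r["frame"],c+"0.png"); print(c,{k:np.array(v).round(3).tolist() for k,v in r.items() if k!="frame"})
    H={"ring_large":.014,"ring_small":.014,"chisel_flat":.014,"chisel_point":.014,"rosette":.02,"tray":.022,"post":.01,"crate":.045,"tape":.025}
    for n,z in H.items():
        for s in silhouettes(c,n):
            m=s["pixels"]; e=s["extent"]; ys,xs=np.nonzero(m)
            if len(xs)==0: continue
            w=ray(r,(e[0]+e[2])/2,(e[1]+e[3])/2,z)
            print(c,n,round(s["p"],2),np.round(e).tolist(),len(xs),w.round(3),r["frame"][m].mean(0).round())
E
```

```text
pics
{'time_s': np.float64(0.0), 'qpos': array([78.043, 18.438, -4.016, 83.174,  1.296, 78.541, -3.261]), 'joint_velocities': array([ 0.045, -0.074,  0.011, -0.118, -0.076,  0.028,  0.026]), 'effort': array([-0.0000e+00, -4.9128e+01, -4.0400e-01, -3.1252e+01, -6.4000e-02,
        4.4000e-02,  0.0000e+00]), 'tool_pos': array([ 0.143, -0.633,  0.221]), 'tool_rot': array([-1.79892e+02,  6.00000e-03,  1.27670e+01]), 'force': array([ 0.154,  0.775, -0.668]), 'wrist_torque': array([ 0.045,  0.005, -0.017]), 'grasp_force': np.float64(0.0), 'grip_width': np.float64(0.087)}
top {'intrinsics': [[420.595, 0.0, 321.882], [0.0, 420.595, 193.902], [0.0, 0.0, 1.0]], 'view': [[-0.007, -1.0, -0.001, 0.094], [0.987, -0.007, 0.162, -0.497], [-0.162, 0.0, 0.987, -1.304], [0.0, 0.0, 0.0, 1.0]]}
top ring_large 0.61 [356.0, 210.0, 377.0, 226.0] 191 [ 0.423 -0.053  0.014] [175. 166. 159.]
top ring_small 0.47 [409.0, 206.0, 426.0, 224.0] 93 [ 0.431 -0.218  0.014] [167. 156. 149.]
top chisel_flat 0.52 [318.0, 192.0, 332.0, 232.0] 216 [0.444 0.08  0.014] [175. 165. 157.]
top chisel_point 0.6 [235.0, 193.0, 244
[... 1343 characters left out ...]

side rosette 0.25 [298.0, 308.0, 336.0, 353.0] 985 [ 0.455 -0.354  0.02 ] [147. 125.  83.]
side tray 0.91 [354.0, 153.0, 396.0, 196.0] 1728 [0.636 0.202 0.022] [121. 112. 107.]
side tray 0.8 [245.0, 114.0, 288.0, 147.0] 1260 [0.322 0.477 0.022] [ 64. 132. 120.]
side tray 0.59 [285.0, 148.0, 328.0, 160.0] 216 [0.448 0.321 0.022] [143. 127. 115.]
side tray 0.28 [293.0, 168.0, 312.0, 186.0] 277 [0.434 0.194 0.022] [143. 125. 104.]
side post 0.87 [378.0, 273.0, 417.0, 305.0] 1047 [ 0.628 -0.237  0.01 ] [135.  87.  52.]
side crate 0.65 [360.0, 196.0, 417.0, 240.0] 2487 [ 0.637 -0.033  0.045] [152. 122.  86.]
side tape 0.88 [295.0, 309.0, 338.0, 355.0] 1006 [ 0.453 -0.361  0.025] [147. 125.  82.]
```

View pics/top0.png

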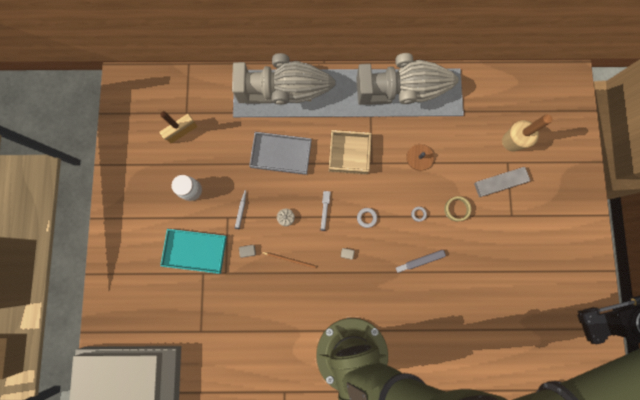

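View pics/side0.png

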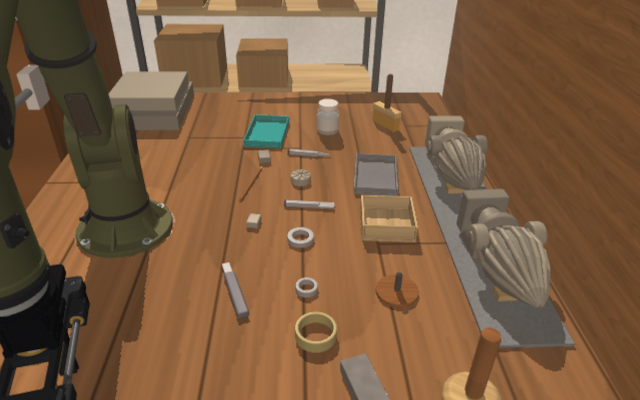

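```bash
cat > m.py <<'E'
from h import *
from scipy.optimize import least_squares
def circ(r,z): a=np.linspace(0,2*np.pi,40,endpoint=False); return np.c_[r*np.cos(a),r*np.sin(a),0*a+z]
def box(a,b,z0,z1): return np.array([[x,y,z] for x in(-a,a) for y in(-b,b) for z in(z0,z1)])
def chis(blade): 
    s=box(.046,.007,0,.014); s[:,0]-=.019
    return np.r_[s, box(.0195,.011,.004,.010)+[.046,0,0] if blade else [[.065,0,.007]]]
M={"ring_large":np.r_[circ(.032,0),circ(.032,.014)],"ring_small":np.r_[circ(.024,0),circ(.024,.014)],
"chisel_flat":chis(1),"chisel_point":chis(0),"rosette":np.r_[circ(.028,0),circ(.028,.02),circ(.018,.03)],
"tray":box(.06,.095,0,.022),"post":np.r_[circ(.045,0),circ(.045,.01)],"crate":box(.065,.065,0,.045),"tape":np.r_[circ(.04,0),circ(.04,.025)]}
def hull(cam,n,p):
    c,s=np.cos(p[2]),np.sin(p[2]); P=M[n]@np.array([[c,s,0],[-s,c,0],[0,0,1]])+[p[0],p[1],p[3] if len(p)>3 else 0]
    return cv2.convexHull(np.array([proj(cam,q) for q in P],np.float32))
def feat(h):
    m=cv2.moments(h); c=np.array([m["m10"],m["m01"]])/m["m00"]
    return c,np.array([m["mu20"],m["mu11"],m["mu02"]])/m["m00"]
def mask(cam,e,n,net):
    f=cv2.cvtColor(cam["frame"],cv2.COLOR_RGB2HSV); k=np.zeros(net.shape,np.uint8)
    if n in("post","crate","tape"): k[net]=1
    else:
        l,t,r,b=[int(x) for x in e]; k[t-5:b+6,l-5:r+6]=1; k&=(f[:,:,1]<(115 if n!="rosette" else 120)).astype(np.uint8)
    N,L,S,_=cv2.connectedComponentsWithStats(k); return L==1+S[1:,4].argmax()
def fit(n,obs,yaw0,z0=0.):
    def res(p):
        out=[]
        for cam,h in obs:
            c,s=feat(hull(cam,n,[p[0],p[1],p[2],z0])); c1,s1=feat(h); out+=list(c-c1)
            if n in("chisel_flat","chisel_point","tray","crate"): out+=list((s-s1)/np.sqrt(s1.max())/2)
        return out+[0.01*(p[2]-yaw0)]
    w=np.mean([ray(c,*feat(h)[0],.01) for c,h in obs],0)
    return least_squares(res,[w[0],w[1],yaw0])
E
cat > meas.py <<'E'
from m import *
cams={c:read_camera(c) for c in("top","side")}
big={c:cv2.resize(cams[c]["frame"],None,fx=3,fy=3,interpolation=cv2.INTER_CUBIC) for c in cams}
for c,p in(("top",[0,0,0]),("side",[0,0,0]),("top",[.4,.7,0])): print(c,proj(cams[c],p))
for n in M:
    obs=[]
    for c in cams:
        for s in silhouettes(c,n):
            if n=="tray" and cams[c]["frame"][s["pixels"]].mean(0)[0]<100: continue
            k=mask(cams[c],s["extent"],n,np.array(s["pixels"])); ys,xs=np.nonzero(k)
            q=np.r_[np.c_[xs-.5,ys-.5],np.c_[xs+.5,ys+.5],np.c_[xs+.5,ys-.5],np.c_[xs-.5,ys+.5]]
            obs.append((cams[c],cv2.convexHull(q.astype(np.float32)))); break
    if not obs: print(n,"none"); continue
    r=min((fit(n,obs,y) for y in((0,1.57,3.14) if n.startswith("ch") else (0,))),key=lambda r:r.cost)
    one=[fit(n,[o],r.x[2]).x[:2].round(4).tolist() for o in obs]
    print(n,r.x.round(4),round(r.cost,2),one)
    for c in cams: cv2.polylines(big[c],[(3*hull(cams[c],n,r.x)+1).astype(np.int32)],True,(255,0,255),1)
save(big["top"][350:850,650:1440],"t_fit.png"); save(big["side"][390:1080,720:1290],"s_fit.png")
E
sed -i 's/390:1080,720:1290/400:1000,720:1290/;' meas.py; python3 meas.py
```

```text
top [352.06905199 354.38105582]
side [125.35415933 227.95854239]
top [134.66716246 226.92679941]
ring_large [ 0.4256 -0.0543 -0.0079] 0.0 [[0.4257, -0.0544], [0.4255, -0.0542]]
ring_small [ 0.4364 -0.223   0.    ] 0.0 [[0.4364, -0.223]]
chisel_flat [4.50e-01 8.25e-02 1.00e-04] 0.43 [[0.4494, 0.0823], [0.4502, 0.0831]]
chisel_point [0.4403 0.3556 3.1399] 1.19 [[0.4421, 0.3559], [0.4404, 0.3564]]
rosette [ 0.4281  0.2087 -0.0008] 0.02 [[0.4282, 0.2091], [0.4279, 0.2082]]
tray [0.6429 0.2164 0.    ] 8.2 [[0.6427, 0.2276], [0.6429, 0.2096]]
post [ 0.6269 -0.2335 -0.2514] 0.1 [[0.6278, -0.2342], [0.6265, -0.2329]]
crate [ 0.6403  0.0022 -0.0009] 0.36 [[0.6402, -0.0008], [0.6431, 0.0039]]
tape [ 0.4514 -0.3472  0.0005] 0.01 [[0.4512, -0.3471], [0.4515, -0.3473]]
```

View pics/t_fit.png

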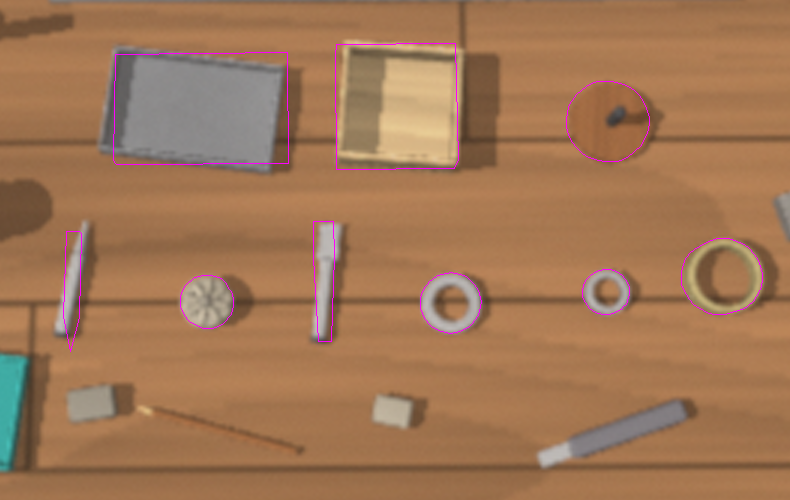

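View pics/s_fit.png

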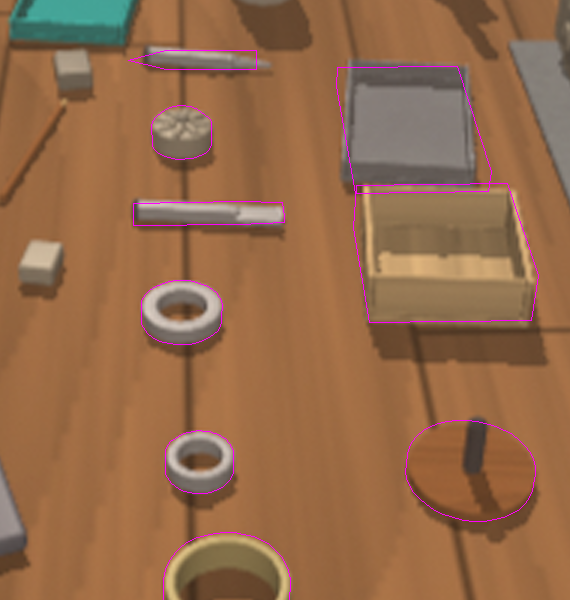

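```bash
sed -i 's/\[w\[0\],w\[1\],yaw0\])/[w[0],w[1],yaw0],diff_step=[2e-3,2e-3,.02],x_scale=[.01,.01,.1])/' m.py; sed -i 's/(0,1.57,3.14) if n.startswith("ch")/(0.2,-.2) if n.startswith("ch")/;s/_fit/_fit2/g' meas.py
sed -i 's/^save(big.*$/save(np.vstack([cv2.resize(big["top"][350:720,650:1440],(570,267)),big["side"][430:750,720:1290]]),"fit2.png")/' meas.py; python3 meas.py
```

```text
top [352.06905199 354.38105582]
side [125.35415933 227.95854239]
top [134.66716246 226.92679941]
ring_large [ 0.4257 -0.0543  0.    ] 0.0 [[0.4257, -0.0543]]
ring_small [ 0.4364 -0.2235  0.    ] 0.03 [[0.4363, -0.2241], [0.4364, -0.223]]
chisel_flat [ 0.4497  0.0824 -0.1222] 0.08 [[0.4491, 0.0819], [0.4501, 0.0831]]
chisel_point [ 0.4589  0.3544 -0.1814] 0.18 [[0.4589, 0.3544]]
rosette [4.281e-01 2.089e-01 4.000e-04] 0.01 [[0.4284, 0.2091], [0.4278, 0.2085]]
tray [0.6421 0.2221 0.    ] 6.37 [[0.6424, 0.2271], [0.6408, 0.2094]]
post [ 0.627  -0.234   0.2313] 0.18 [[0.6275, -0.2355], [0.627, -0.2328]]
crate [ 6.406e-01 -1.000e-04 -7.470e-02] 0.13 [[0.6407, -0.0009], [0.6407, 0.0009]]
tape [ 0.4518 -0.3475  0.1296] 0.19 [[0.4536, -0.3475], [0.4513, -0.3476]]
```

View pics/fit2.png

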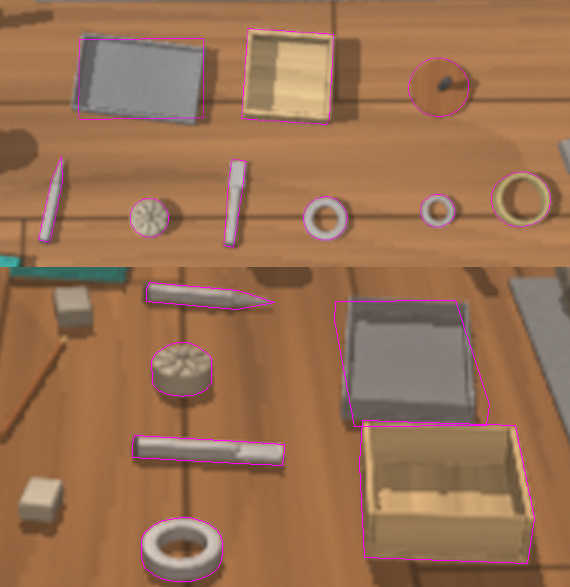

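Run:
```python
from h import *
r=read_camera("top"); s=read_camera("side")
P=np.array([ray(r,(x+650)/3-.33,(y+350)/3-.33,.022) for x,y in((116,47),(287,67),(272,172),(100,152))])
print(P.round(3),P.mean(0)); d=P[0]-P[1]; print(np.linalg.norm(d),np.linalg.norm(P[1]-P[2]),np.arctan2(-d[0],d[1]))
Q=np.array([ray(s,(x+720)/3-.33,(y+400)/3-.33,.022) for x,y in((350,62),(468,66),(474,170),(344,165))])
print(Q.round(3),Q.mean(0))
print(get_obs()["tool_pos"],get_obs()["tool_rot"])
```

```text
[[0.711 0.311 0.022]
 [0.687 0.122 0.022]
 [0.568 0.138 0.022]
 [0.592 0.326 0.022]] [0.63956072 0.22430659 0.022     ]
0.19083288036556295 0.11949599295136198 -0.12740997271822455
[[0.597 0.322 0.022]
 [0.714 0.313 0.022]
 [0.688 0.124 0.022]
 [0.572 0.134 0.022]] [0.64278579 0.22327912 0.022     ]
[ 0.14361432 -0.63395688  0.22256426] [1.79996124e+02 2.75682528e-03 1.27671225e+01]
```

```bash
cat > plan.py <<'E'
import sys, numpy as np
from scipy.spatial.transform import Rotation as R
from scipy.linalg import logm
from cell import get_obs
# usage: plan.py x,y,z,yawdeg[,step] ...  chained targets; yaw 'n' = 90+azimuth
def T(p,R_): M=np.eye(4); M[:3,:3]=R_; M[:3,3]=p; return M
def rt(yaw): return (R.from_euler("z",yaw,degrees=True)*R.from_euler("x",180,degrees=True)).as_matrix()
o=get_obs(); A=T(o["tool_pos"],R.from_euler("xyz",o["tool_rot"],degrees=True).as_matrix())
print(np.round(o["tool_pos"],4),np.round(o["tool_rot"],2),"w",round(float(o["grip_width"]),4),"t",round(float(o["time_s"]),1),"q7",round(o["qpos"][6]))
for a in sys.argv[1:]:
    s=a.split(","); x,y,z=map(float,s[:3]); yaw=90+np.degrees(np.arctan2(y,x)) if s[3]=="n" else float(s[3])
    step=float(s[4]) if len(s)>4 else .045
    B=T([x,y,z],rt(yaw)); L=np.real(logm(np.linalg.inv(A)@B)); v=L[:3,3]; w=np.array([L[2,1],L[0,2],L[1,0]])
    n=int(np.ceil(max(abs(v).max()/step,np.linalg.norm(v)/step,np.linalg.norm(w)/.14,1)))
    print(n,"x",np.r_[v,w].__truediv__(n).round(4).tolist()); A=B
E
python3 plan.py .4257,-.0543,.10,n .4257,-.0543,.004,n,.03
```

```text
[ 0.1436 -0.634   0.2226] [180.     0.    12.77] w 0.087 t 3.1 q7 -3
16 x [0.0412, -0.012, 0.0077, 0.0, 0.0, -0.0763]
4 x [-0.0, -0.0, 0.024, -0.0, 0.0, 0.0]
```

Call:
play_rows:
  steps:
    - [[0.0412,-0.012,0.0077,0,0,-0.0763,0.087],[0.0412,-0.012,0.0077,0,0,-0.0763,0.087],[0.0412,-0.012,0.0077,0,0,-0.0763,0.087],[0.0412,-0.012,0.0077,0,0,-0.0763,0.087],[0.0412,-0.012,0.0077,0,0,-0.0763,0.087],[0.0412,-0.012,0.0077,0,0,-0.0763,0.087],[0.0412,-0.012,0.0077,0,0,-0.0763,0.087],[0.0412,-0.012,0.0077,0,0,-0.0763,0.087]]
  force: 25

```text
time_s: 3.9
tool_pos: [0.3868, -0.3964, 0.1609]
tool_rot: [180.0, 0.0, 47.9]
force: [0.9, -0.1, 0.7]
grip_width: 0.087
grasp_force: 0.0
```

Call:
play_rows:
  steps:
    - [[0.0412,-0.012,0.0077,0,0,-0.0763,0.087],[0.0412,-0.012,0.0077,0,0,-0.0763,0.087],[0.0412,-0.012,0.0077,0,0,-0.0763,0.087],[0.0412,-0.012,0.0077,0,0,-0.0763,0.087],[0.0412,-0.012,0.0077,0,0,-0.0763,0.087],[0.0412,-0.012,0.0077,0,0,-0.0763,0.087],[0.0412,-0.012,0.0077,0,0,-0.0763,0.087],[0.0412,-0.012,0.0077,0,0,-0.0763,0.087],[0,0,0,0,0,0,0.087],[0,0,0,0,0,0,0.087]]

```text
time_s: 4.9
tool_pos: [0.4485, -0.0651, 0.0995]
tool_rot: [180.0, 0.1, 82.8]
force: [-0.1, -1.3, -0.2]
grip_width: 0.087
grasp_force: 0.0
```

```bash
python3 plan.py .4257,-.0543,.004,n,.03
```

```text
[ 0.4485 -0.0651  0.0995] [1.7998e+02 6.0000e-02 8.2830e+01] w 0.087 t 4.9 q7 -3
4 x [0.002, -0.006, 0.0239, 0.0001, 0.0002, 0.0004]
```

Call:
play_rows:
  steps:
    - [[0.004,-0.012,0,0,0,0,0.087],[0.004,-0.012,0,0,0,0,0.087],[0,0,0.025,0,0,0,0.087],[0,0,0.02,0,0,0,0.087],[0,0,0.015,0,0,0,0.087],[0,0,0,0,0,0,0.087],[0,0,0,0,0,0,0.087]]

```text
time_s: 5.6
tool_pos: [0.426, -0.0557, 0.0397]
tool_rot: [180.0, -0.0, 82.6]
force: [0.8, 0.5, 0.6]
grip_width: 0.0869
grasp_force: 0.0
```

```bash
python3 plan.py .4257,-.0543,.004,n,.03
```

```text
[ 0.426  -0.0557  0.0397] [ 1.7999e+02 -1.0000e-02  8.2590e+01] w 0.0869 t 5.6 q7 -6
2 x [0.0007, -0.0002, 0.0179, 0.0001, -0.0001, -0.0012]
```

Call:
play_rows:
  steps:
    - [[0.001,0,0.015,0,0,0,0.087],[0,0,0.012,0,0,0,0.087],[0,0,0.008,0,0,0,0.087],[0,0,0,0,0,0,0.05],[0,0,0,0,0,0,0.05],[0,0,0,0,0,0,0.05],[0,0,0,0,0,0,0.05],[0,0,0,0,0,0,0.05],[0,0,0,0,0,0,0.05],[0,0,0,0,0,0,0.05]]
  force: 25

```text
time_s: 6.6
tool_pos: [0.4261, -0.0538, 0.0047]
tool_rot: [180.0, 0.0, 82.7]
force: [-1.2, 0.1, 4.8]
grip_width: 0.0637
grasp_force: 25.0
```

Call:
play_rows:
  steps:
    - [[0,0,-0.01,0,0,0,0.05],[0,0,-0.03,0,0,0,0.05],[0,0,-0.04,0,0,0,0.05],[0,0,-0.03,0,0,0,0.05],[0,0,0,0,0,0,0.05]]

```text
time_s: 7.1
tool_pos: [0.4288, -0.0541, 0.1185]
tool_rot: [179.5, 0.1, 82.7]
force: [0.7, 0.2, -1.8]
grip_width: 0.064
grasp_force: 25.0
```

```bash
python3 plan.py .627,-.234,.11,n,.04 .627,-.234,.015,n,.025
python3 - <<'E'
from h import *
s=read_camera("side"); save(cv2.resize(s["frame"][180:340,220:460],None,fx=3,fy=3),"grip1.png")
E
```

```text
[ 0.4288 -0.0541  0.1185] [1.7953e+02 1.1000e-01 8.2710e+01] w 0.064 t 7.1 q7 -1
7 x [-0.0182, 0.0337, 0.0014, 0.0012, 0.0001, 0.0329]
4 x [0.0, 0.0, 0.0237, -0.0, -0.0, 0.0]
```

Call:
play_rows:
  steps:
    - [[-0.0182,0.0337,0.0014,0.001,0,0.0329,0.05],[-0.0182,0.0337,0.0014,0.001,0,0.0329,0.05],[-0.0182,0.0337,0.0014,0.001,0,0.0329,0.05],[-0.0182,0.0337,0.0014,0.001,0,0.0329,0.05],[-0.0182,0.0337,0.0014,0.001,0,0.0329,0.05],[-0.0182,0.0337,0.0014,0.001,0,0.0329,0.05],[-0.0182,0.0337,0.0014,0.001,0,0.0329,0.05],[0,0,0,0,0,0,0.05],[0,0,0,0,0,0,0.05],[0,0,0,0,0,0,0.05]]

```text
time_s: 8.15
tool_pos: [0.6256, -0.2285, 0.1024]
tool_rot: [-179.4, -0.0, 69.6]
force: [-0.3, 0.2, -2.0]
grip_width: 0.0638
grasp_force: 25.0
```

```bash
python3 plan.py .627,-.234,.015,n,.025
python3 - <<'E'
from h import *
s=read_camera("side");t=read_camera("top"); save(np.hstack([cv2.resize(s["frame"][180:340,340:460],None,fx=3,fy=3),cv2.resize(t["frame"][80:240,350:470],None,fx=3,fy=3)]),"post1.png")
E
```

```text
[ 0.6256 -0.2285  0.1024] [-179.43   -0.     69.62] w 0.0638 t 8.2 q7 -13
4 x [-0.0012, 0.0009, 0.0219, -0.0025, -0.0, 0.0004]
```

View pics/post1.png

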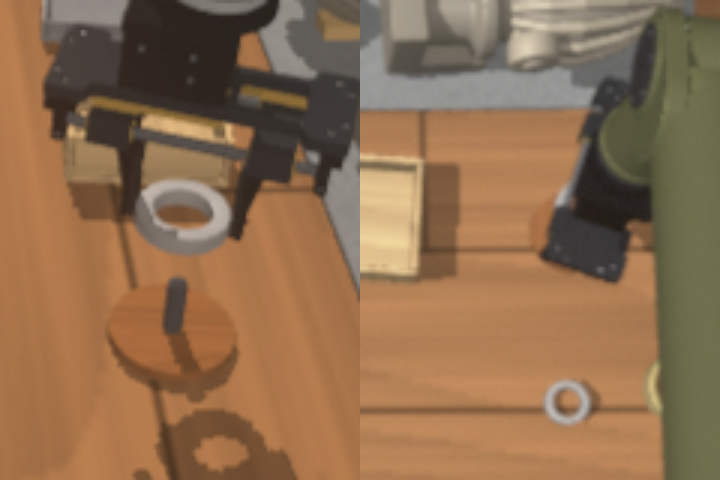

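Call:
play_rows:
  steps:
    - [[-0.0025,0.002,0.01,-0.005,0,0,0.05],[-0.0025,0.002,0.015,-0.005,0,0,0.05],[0,0,0.02,0,0,0,0.05],[0,0,0.018,0,0,0,0.05],[0,0,0.013,0,0,0,0.05],[0,0,0.006,0,0,0,0.05],[0,0,0.003,0,0,0,0.05],[0,0,0,0,0,0,0.05],[0,0,0,0,0,0,0.05]]

```text
time_s: 9.15
tool_pos: [0.6295, -0.2366, 0.0197]
tool_rot: [179.7, 0.0, 69.5]
force: [0.2, -0.4, -2.1]
grip_width: 0.0638
grasp_force: 25.0
```

```bash
python3 plan.py .627,-.234,.015,n,.025
python3 - <<'E'
from h import *
s=read_camera("side"); print(ray(s,398.7,273.5,.055))
E
```

```text
[ 0.6295 -0.2366  0.0197] [1.7974e+02 5.0000e-02 6.9520e+01] w 0.0638 t 9.2 q7 -14
1 x [0.0016, -0.0032, 0.0047, 0.0046, 0.0008, -0.0002]
[ 0.62566633 -0.23879168  0.055     ]
```

Call:
play_rows:
  steps:
    - [[0.0005,-0.003,0.004,0.004,0,0,0.05],[0,0,0,0,0,0,0.05],[0,0,0,0,0,0,0.087],[0,0,0,0,0,0,0.087],[0,0,0,0,0,0,0.087],[0,0,0,0,0,0,0.087],[0,0,-0.02,0,0,0,0.087],[0,0,-0.04,0,0,0,0.087],[0,0,-0.04,0,0,0,0.087],[0,0,0,0,0,0,0.087],[0,0,0,0,0,0,0.087]]

```text
time_s: 10.3
tool_pos: [0.627, -0.2352, 0.1163]
tool_rot: [179.9, 0.1, 69.5]
force: [0.1, -0.7, -1.0]
grip_width: 0.087
grasp_force: 0.0
```

```bash
python3 plan.py .4364,-.2235,.1,n,.04
python3 - <<'E'
from m import *
for n,z in(("ring_large",.01),("ring_small",0)):
  for c in("side","top"):
    r=read_camera(c)
    for s in silhouettes(c,n):
        k=np.nonzero(np.array(s["pixels"])); h=cv2.convexHull(np.c_[k[1],k[0]].astype(np.float32))
        try: print(c,n,round(s["p"],2),s["extent"],fit(n,[(r,h)],0,z).x[:2].round(4))
        except Exception as e: print(e)
E
```

```text
[ 0.627  -0.2352  0.1163] [1.7989e+02 7.0000e-02 6.9520e+01] w 0.087 t 10.3 q7 -12
5 x [-0.0133, -0.0358, 0.0032, 0.0004, 0.0002, 0.0232]
side ring_large 0.89 [379.5, 271.5, 408.4, 300.8] [ 0.6253 -0.2336]
side ring_small 0.57 [294.0, 275.6, 321.0, 299.1] [ 0.4356 -0.2216]
top ring_small 0.56 [410.5, 205.1, 427.1, 223.5] [ 0.4382 -0.2219]
```

Call:
play_rows:
  steps:
    - [[-0.0133,-0.0358,0.0032,0,0,0.0232,0.087],[-0.0133,-0.0358,0.0032,0,0,0.0232,0.087],[-0.0133,-0.0358,0.0032,0,0,0.0232,0.087],[-0.0133,-0.0358,0.0032,0,0,0.0232,0.087],[-0.0133,-0.0358,0.0032,0,0,0.0232,0.087],[0,0,0.02,0,0,0,0.07],[0,0,0.02,0,0,0,0.07],[0,0,0.01,0,0,0,0.07],[0,0,0,0,0,0,0.07],[0,0,0,0,0,0,0.07]]

```text
time_s: 11.7
tool_pos: [0.436, -0.2257, 0.0494]
tool_rot: [-180.0, 0.0, 62.9]
force: [-0.5, 0.1, 0.9]
grip_width: 0.0701
grasp_force: 0.0
```

```bash
python3 plan.py .4364,-.2230,.0045,n,.02
```

```text
[ 0.436  -0.2257  0.0494] [-1.7996e+02  3.0000e-02  6.2900e+01] w 0.0701 t 11.7 q7 -8
3 x [0.0008, -0.0003, 0.015, -0.0002, 0.0002, -0.0002]
```

Call:
play_rows:
  steps:
    - [[0.0012,0,0.018,0,0,0,0.07],[0.0012,-0.0005,0.017,0,0,0,0.07],[0,0,0.01,0,0,0,0.07],[0,0,0,0,0,0,0.07],[0,0,0,0,0,0,0.03],[0,0,0,0,0,0,0.03],[0,0,0,0,0,0,0.03],[0,0,0,0,0,0,0.03],[0,0,0,0,0,0,0.03],[0,0,0,0,0,0,0.03]]

```text
time_s: 12.7
tool_pos: [0.4365, -0.2237, 0.0046]
tool_rot: [180.0, 0.1, 62.9]
force: [-0.3, 0.1, 4.2]
grip_width: 0.0467
grasp_force: 25.0
```

Call:
play_rows:
  steps:
    - [[0,0,-0.01,0,0,0,0.03],[0,0,-0.03,0,0,0,0.03],[0,0,-0.04,0,0,0,0.03],[0,0,-0.03,0,0,0,0.03],[0,0,0,0,0,0,0.03],[0,0,0,0,0,0,0.03]]

```text
time_s: 13.3
tool_pos: [0.4362, -0.2235, 0.1145]
tool_rot: [180.0, 0.1, 62.9]
force: [-0.1, 0.0, -0.8]
grip_width: 0.0465
grasp_force: 25.0
```

```bash
python3 plan.py .626,-.235,.11,n,.04
```

```text
[ 0.4362 -0.2235  0.1145] [1.7999e+02 9.0000e-02 6.2860e+01] w 0.0465 t 13.3 q7 -6
5 x [0.0133, 0.0357, 0.0009, 0.0, 0.0003, -0.0229]
```

Call:
play_rows:
  steps:
    - [[0.0133,0.0357,0.0009,0,0,-0.0229,0.03],[0.0133,0.0357,0.0009,0,0,-0.0229,0.03],[0.0133,0.0357,0.0009,0,0,-0.0229,0.03],[0.0133,0.0357,0.0009,0,0,-0.0229,0.03],[0.0133,0.0357,0.0009,0,0,-0.0229,0.03],[0,0,0,0,0,0,0.03],[0,0,0,0,0,0,0.03],[0,0,0,0,0,0,0.03]]

```text
time_s: 14.1
tool_pos: [0.6244, -0.2368, 0.1078]
tool_rot: [-179.8, 0.1, 69.4]
force: [0.2, 0.5, -1.1]
grip_width: 0.0467
grasp_force: 25.0
```

```bash
python3 plan.py .626,-.235,.030,n,.02
python3 - <<'E'
from h import *
s=read_camera("side"); save(cv2.resize(s["frame"][180:340,340:460],None,fx=4,fy=3.75,interpolation=2),"post2.png")
print(proj(s,[.626,-.235,.055]),proj(s,[.626,-.235,.01]))
E
```

```text
[ 0.6244 -0.2368  0.1078] [-1.7976e+02  8.0000e-02  6.9420e+01] w 0.0467 t 14.1 q7 -13
4 x [0.0006, 0.0003, 0.0195, -0.001, 0.0004, -0.0]
[398.54950166 272.23523758] [396.3508701  288.14806731]
```

View pics/post2.png

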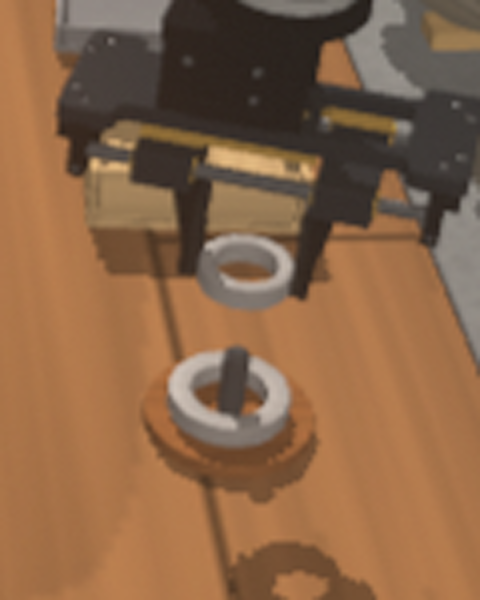

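Call:
play_rows:
  steps:
    - [[0.0012,0.0005,0.01,-0.004,0,0,0.03],[0.0012,0.0005,0.018,0,0,0,0.03],[0,0,0.02,0,0,0,0.03],[0,0,0.015,0,0,0,0.03],[0,0,0.008,0,0,0,0.03],[0,0,0.004,0,0,0,0.03],[0,0,0,0,0,0,0.03],[0,0,0,0,0,0,0.03],[0,0,0,0,0,0,0.03]]

```text
time_s: 15.05
tool_pos: [0.6288, -0.2353, 0.0353]
tool_rot: [179.7, 0.1, 69.4]
force: [0.4, -1.2, -0.9]
grip_width: 0.0467
grasp_force: 25.0
```

```bash
python3 plan.py .626,-.235,.0295,n,.02
```

```text
[ 0.6288 -0.2353  0.0353] [1.7973e+02 5.0000e-02 6.9430e+01] w 0.0467 t 15.1 q7 -15
1 x [-0.0007, -0.0027, 0.0058, 0.0048, 0.0009, 0.0001]
```

Call:
play_rows:
  steps:
    - [[-0.0007,-0.0027,0.003,0.004,0,0,0.03],[0,0,0.003,0,0,0,0.03],[0,0,0,0,0,0,0.03],[0,0,0,0,0,0,0.03],[0,0,0,0,0,0,0.07],[0,0,0,0,0,0,0.07],[0,0,0,0,0,0,0.07],[0,0,0,0,0,0,0.07]]

```text
time_s: 15.85
tool_pos: [0.6253, -0.2348, 0.0281]
tool_rot: [-179.9, 0.0, 69.4]
force: [-0.6, -0.1, 0.5]
grip_width: 0.0674
grasp_force: 0.0
```

Call:
play_rows:
  steps:
    - [[0,0,-0.02,0,0,0,0.07],[0,0,-0.04,0,0,0,0.07],[0,0,-0.04,0,0,0,0.087],[0,0,0,0,0,0,0.087],[0,0,0,0,0,0,0.087]]

```text
time_s: 16.35
tool_pos: [0.6261, -0.2349, 0.1295]
tool_rot: [179.9, 0.1, 69.4]
force: [-0.7, -0.6, -0.6]
grip_width: 0.0842
grasp_force: 0.0
```

```bash
python3 plan.py .4281,.2088,.12,n,.04 .4281,.2088,.06,n,.04
python3 - <<'E'
from m import *
c="side"; r=read_camera(c)
for n,z in(("ring_large",.01),("ring_small",0.024)):
    for s in silhouettes(c,n):
        k=np.nonzero(np.array(s["pixels"])); h=cv2.convexHull(np.c_[k[1],k[0]].astype(np.float32))
        print(c,n,round(s["p"],2),np.round(s["extent"]),fit(n,[(r,h)],0,z).x[:2].round(4))
E
```

```text
[ 0.6261 -0.2349  0.1295] [1.7991e+02 6.0000e-02 6.9430e+01] w 0.0842 t 16.4 q7 -13
13 x [0.0358, -0.014, 0.0007, 0.0001, 0.0001, -0.0625]
2 x [0.0, -0.0, 0.03, 0.0, -0.0, 0.0]
side ring_large 0.76 [382. 278. 411. 302.] [ 0.6242 -0.2418]
side ring_small 0.84 [389. 270. 412. 292.] [ 0.6246 -0.2341]
```

Call:
play_rows:
  steps:
    - [[0.0358,-0.014,0.0007,0,0,-0.0625,0.087],[0.0358,-0.014,0.0007,0,0,-0.0625,0.087],[0.0358,-0.014,0.0007,0,0,-0.0625,0.087],[0.0358,-0.014,0.0007,0,0,-0.0625,0.087],[0.0358,-0.014,0.0007,0,0,-0.0625,0.087],[0.0358,-0.014,0.0007,0,0,-0.0625,0.087],[0.0358,-0.014,0.0007,0,0,-0.0625,0.087]]

```text
time_s: 17.2
tool_pos: [0.5706, 0.0283, 0.1218]
tool_rot: [-179.8, -0.0, 94.7]
force: [-0.0, 0.8, 0.3]
grip_width: 0.0872
grasp_force: 0.0
```

Call:
play_rows:
  steps:
    - [[0.0358,-0.014,0.0007,0,0,-0.0625,0.087],[0.0358,-0.014,0.0007,0,0,-0.0625,0.087],[0.0358,-0.014,0.0007,0,0,-0.0625,0.087],[0.0358,-0.014,0.0007,0,0,-0.0625,0.087],[0.0358,-0.014,0.0007,0,0,-0.0625,0.087],[0.0358,-0.014,0.0007,0,0,-0.0625,0.087],[0,0,0.025,0,0,0,0.087],[0,0,0.025,0,0,0,0.087],[0,0,0.01,0,0,0,0.087],[0,0,0,0,0,0,0.087],[0,0,0,0,0,0,0.087]]

```text
time_s: 18.3
tool_pos: [0.4412, 0.2152, 0.0594]
tool_rot: [-179.9, -0.0, 116.0]
force: [1.0, -0.1, 0.5]
grip_width: 0.0872
grasp_force: 0.0
```

```bash
python3 plan.py .4281,.2088,.005,n,.02
```

```text
[0.4412 0.2152 0.0594] [-1.7991e+02 -5.0000e-02  1.1597e+02] w 0.0872 t 18.3 q7 -14
3 x [-0.0, -0.0048, 0.0181, -0.0005, -0.0003, -0.0002]
```

Call:
play_rows:
  steps:
    - [[0,-0.0075,0,0,0,0,0.087],[0,-0.007,0.005,0,0,0,0.087],[0,0,0.015,0,0,0,0.087],[0,0,0.01,0,0,0,0.087],[0,0,0,0,0,0,0.087],[0,0,0,0,0,0,0.087]]

```text
time_s: 18.9
tool_pos: [0.4278, 0.2087, 0.0293]
tool_rot: [-179.9, -0.0, 116.0]
force: [0.3, 0.2, -0.4]
grip_width: 0.0871
grasp_force: 0.0
```

```bash
python3 plan.py .4281,.2088,.005,n,.02
```

```text
[0.4278 0.2087 0.0293] [-1.7992e+02 -1.0000e-02  1.1599e+02] w 0.0871 t 18.9 q7 -16
2 x [-0.0, 0.0001, 0.0122, -0.0007, -0.0001, -0.0001]
```

Call:
play_rows:
  steps:
    - [[0,0,0.014,0,0,0,0.087],[0,0,0.01,0,0,0,0.087],[0,0,0,0,0,0,0.087],[0,0,0,0,0,0,0.045],[0,0,0,0,0,0,0.045],[0,0,0,0,0,0,0.045],[0,0,0,0,0,0,0.045],[0,0,0,0,0,0,0.045],[0,0,0,0,0,0,0.045],[0,0,0,0,0,0,0.045]]

```text
time_s: 19.9
tool_pos: [0.428, 0.2086, 0.0054]
tool_rot: [-179.9, 0.0, 116.0]
force: [-0.7, -1.0, 2.1]
grip_width: 0.0548
grasp_force: 25.0
```

Call:
play_rows:
  steps:
    - [[0,0,-0.01,0,0,0,0.045],[0,0,-0.03,0,0,0,0.045],[0,0,-0.04,0,0,0,0.045],[0,0,-0.03,0,0,0,0.045],[0,0,0,0,0,0,0.045],[0,0,0,0,0,0,0.045]]

```text
time_s: 20.5
tool_pos: [0.4284, 0.2085, 0.1157]
tool_rot: [-180.0, 0.1, 116.0]
force: [-0.1, 0.2, -1.4]
grip_width: 0.0546
grasp_force: 25.0
```

```bash
python3 plan.py .6406,0,.115,85.7,.035
```

```text
[0.4284 0.2085 0.1157] [-1.7999e+02  7.0000e-02  1.1596e+02] w 0.0546 t 20.5 q7 -8
9 x [-0.0275, 0.019, 0.0001, 0.0, 0.0001, 0.0587]
```

Call:
play_rows:
  steps:
    - [[-0.0275,0.019,0,0,0,0.0587,0.045],[-0.0275,0.019,0,0,0,0.0587,0.045],[-0.0275,0.019,0,0,0,0.0587,0.045],[-0.0275,0.019,0,0,0,0.0587,0.045],[-0.0275,0.019,0,0,0,0.0587,0.045],[-0.0275,0.019,0,0,0,0.0587,0.045],[-0.0275,0.019,0,0,0,0.0587,0.045],[-0.0275,0.019,0,0,0,0.0587,0.045],[-0.0275,0.019,0,0,0,0.0587,0.045],[0,0,0,0,0,0,0.045],[0,0,0,0,0,0,0.045],[0,0,0,0,0,0,0.045]]

```text
time_s: 21.7
tool_pos: [0.6448, 0.0083, 0.1137]
tool_rot: [-179.8, -0.0, 85.9]
force: [-0.6, 1.3, -1.0]
grip_width: 0.0551
grasp_force: 25.0
```

```bash
python3 plan.py .6406,0,.0125,85.7,.015
```

```text
[0.6448 0.0083 0.1137] [-1.7977e+02 -3.0000e-02  8.5860e+01] w 0.0551 t 21.7 q7 -20
7 x [-0.0012, -0.0005, 0.0145, -0.0006, -0.0001, 0.0004]
```

Call:
play_rows:
  steps:
    - [[-0.004,-0.002,0.01,0,0,0,0.045],[-0.004,-0.002,0.015,0,0,0,0.045],[0,0,0.015,0,0,0,0.045],[0,0,0.015,0,0,0,0.045],[0,0,0.015,0,0,0,0.045],[0,0,0.015,0,0,0,0.045],[0,0,0.006,0,0,0,0.045],[0,0,0,0,0,0,0.045],[0,0,0,0,0,0,0.045],[0,0,0,0,0,0,0.045]]

```text
time_s: 22.7
tool_pos: [0.6423, -0.001, 0.025]
tool_rot: [180.0, 0.0, 85.7]
force: [-0.2, 0.1, 0.2]
grip_width: 0.0551
grasp_force: 25.0
```

```bash
python3 plan.py .6406,0,.0125,85.7,.015
```

```text
[ 0.6423 -0.001   0.025 ] [1.7997e+02 3.0000e-02 8.5720e+01] w 0.0551 t 22.7 q7 -22
1 x [0.0009, -0.0018, 0.0125, 0.0005, 0.0004, 0.0003]
```

Call:
play_rows:
  steps:
    - [[0,-0.002,0.006,0,0,0,0.045],[0,0,0.005,0,0,0,0.045],[0,0,0.002,0,0,0,0.045],[0,0,0,0,0,0,0.045],[0,0,0,0,0,0,0.045],[0,0,0,0,0,0,0.045]]

```text
time_s: 23.3
tool_pos: [0.6391, -0.0011, 0.0115]
tool_rot: [-179.9, 0.1, 85.7]
force: [-4.2, -1.0, 4.7]
grip_width: 0.0551
grasp_force: 25.0
```

Call:
play_rows:
  steps:
    - [[0,0,0,0,0,0,0.06],[0,0,0,0,0,0,0.07],[0,0,0,0,0,0,0.07],[0,0,-0.01,0,0,0,0.07],[0,0,-0.03,0,0,0,0.07],[0,0,-0.04,0,0,0,0.07],[0,0,-0.03,0,0,0,0.07],[0,0,0,0,0,0,0.07],[0,0,0,0,0,0,0.07]]

```text
time_s: 24.2
tool_pos: [0.6403, -0.0009, 0.1224]
tool_rot: [179.9, 0.0, 85.7]
force: [-0.5, -0.4, 0.1]
grip_width: 0.0698
grasp_force: 0.0
```

```bash
python3 plan.py .442,.083,.12,173,.04
```

```text
[ 0.6403 -0.0009  0.1224] [1.7993e+02 5.0000e-02 8.5720e+01] w 0.0698 t 24.2 q7 -19
11 x [0.0191, -0.01, 0.0002, 0.0, 0.0001, -0.1385]
```

Call:
play_rows:
  steps:
    - [[0.0191,-0.01,0,0,0,-0.1385,0.05],[0.0191,-0.01,0,0,0,-0.1385,0.05],[0.0191,-0.01,0,0,0,-0.1385,0.05],[0.0191,-0.01,0,0,0,-0.1385,0.05],[0.0191,-0.01,0,0,0,-0.1385,0.05],[0.0191,-0.01,0,0,0,-0.1385,0.05],[0.0191,-0.01,0,0,0,-0.1385,0.05],[0.0191,-0.01,0,0,0,-0.1385,0.05],[0.0191,-0.01,0,0,0,-0.1385,0.05],[0.0191,-0.01,0,0,0,-0.1385,0.05],[0.0191,-0.01,0,0,0,-0.1385,0.05],[0,0,0,0,0,0,0.05]]

```text
time_s: 25.4
tool_pos: [0.4449, 0.095, 0.1197]
tool_rot: [-179.7, -0.2, 173.0]
force: [1.0, -0.5, -0.5]
grip_width: 0.0503
grasp_force: 0.0
```

Call:
play_rows:
  steps:
    - [[0,0,0.02,0,0,0,0.05],[0,0,0.03,0,0,0,0.05],[0,0,0.02,0,0,0,0.05],[0,0,0,0,0,0,0.05],[0,0,0,0,0,0,0.05]]

```text
time_s: 25.9
tool_pos: [0.448, 0.0973, 0.0512]
tool_rot: [179.9, -0.1, 172.9]
force: [0.4, 0.4, -0.1]
grip_width: 0.0502
grasp_force: 0.0
```

```bash
python3 plan.py .4418,.0834,.0045,173,.02
```

```text
[0.448  0.0973 0.0512] [ 1.7994e+02 -1.4000e-01  1.7295e+02] w 0.0502 t 25.9 q7 55
3 x [0.0015, -0.0049, 0.0156, 0.0003, -0.0008, -0.0003]
```

Call:
play_rows:
  steps:
    - [[0.002,-0.0075,0,0,-0.002,0,0.05],[0.002,-0.007,0.01,0,0,0,0.05],[0,0,0.012,0,0,0,0.05],[0,0,0,0,0,0,0.05],[0,0,0,0,0,0,0.05]]

```text
time_s: 26.4
tool_pos: [0.4421, 0.0821, 0.0294]
tool_rot: [-179.9, 0.1, 173.0]
force: [-0.8, -1.2, 0.4]
grip_width: 0.0502
grasp_force: 0.0
```

```bash
python3 plan.py .4418,.0834,.0045,173,.02
```

```text
[0.4421 0.0821 0.0294] [-1.7994e+02  6.0000e-02  1.7296e+02] w 0.0502 t 26.4 q7 56
2 x [0.0002, 0.0006, 0.0125, -0.0005, 0.0006, -0.0003]
```

Call:
play_rows:
  steps:
    - [[0,0.001,0.013,0,0,0,0.05],[0,0,0.012,0,0,0,0.05],[0,0,0,0,0,0,0.05],[0,0,0,0,0,0,0.005],[0,0,0,0,0,0,0.005],[0,0,0,0,0,0,0.005],[0,0,0,0,0,0,0.005],[0,0,0,0,0,0,0.005],[0,0,0,0,0,0,0.005],[0,0,0,0,0,0,0.005]]
  force: 35

```text
time_s: 27.4
tool_pos: [0.4424, 0.0833, 0.0045]
tool_rot: [-179.9, 0.1, 173.0]
force: [-0.4, -2.2, 3.3]
grip_width: 0.0136
grasp_force: 35.0
```

Call:
play_rows:
  steps:
    - [[0,0,-0.01,0,0,0,0.005],[0,0,-0.03,0,0,0,0.005],[0,0,-0.03,0,0,0,0.005],[0,0,-0.03,0,0,0,0.005],[0,0,0,0,0,0,0.005],[0,0,0,0,0,0,0.005]]

```text
time_s: 28.0
tool_pos: [0.4424, 0.0832, 0.1045]
tool_rot: [-179.9, 0.1, 173.0]
force: [0.3, 0.2, -2.3]
grip_width: 0.0134
grasp_force: 35.0
```

```bash
python3 plan.py .6202,.2347,.105,82.7,.035
```

```text
[0.4424 0.0832 0.1045] [-1.7988e+02  1.3000e-01  1.7297e+02] w 0.0134 t 28.0 q7 66
12 x [0.001, 0.0216, -0.0001, 0.0, 0.0003, 0.1313]
```

Call:
play_rows:
  steps:
    - [[0.001,0.0216,0,0,0,0.1313,0.005],[0.001,0.0216,0,0,0,0.1313,0.005],[0.001,0.0216,0,0,0,0.1313,0.005],[0.001,0.0216,0,0,0,0.1313,0.005],[0.001,0.0216,0,0,0,0.1313,0.005],[0.001,0.0216,0,0,0,0.1313,0.005],[0.001,0.0216,0,0,0,0.1313,0.005],[0.001,0.0216,0,0,0,0.1313,0.005],[0.001,0.0216,0,0,0,0.1313,0.005],[0.001,0.0216,0,0,0,0.1313,0.005],[0.001,0.0216,0,0,0,0.1313,0.005],[0.001,0.0216,0,0,0,0.1313,0.005]]

```text
time_s: 29.2
tool_pos: [0.6084, 0.2475, 0.1009]
tool_rot: [-179.8, 0.1, 82.5]
force: [-0.1, -0.5, -0.9]
grip_width: 0.0133
grasp_force: 35.0
```

Call:
play_rows:
  steps:
    - [[0,0,0,0,0,0,0.005],[0,0,0,0,0,0,0.005],[0,0,0,0,0,0,0.005]]

```text
time_s: 29.5
tool_pos: [0.6077, 0.2471, 0.1027]
tool_rot: [-179.9, 0.1, 82.9]
force: [-1.2, -0.2, -1.1]
grip_width: 0.0134
grasp_force: 35.0
```

```bash
python3 plan.py .6202,.2347,.0105,82.7,.02
python3 - <<'E'
from h import *
s=read_camera("side"); save(cv2.resize(s["frame"][80:240,260:440],None,fx=4,fy=3.75,interpolation=2),"tray1.png")
E
```

```text
[0.6077 0.2471 0.1027] [-1.7988e+02  1.0000e-01  8.2870e+01] w 0.0134 t 29.5 q7 -47
5 x [-0.0021, 0.0028, 0.0184, -0.0004, 0.0003, 0.0006]
```

View pics/tray1.png

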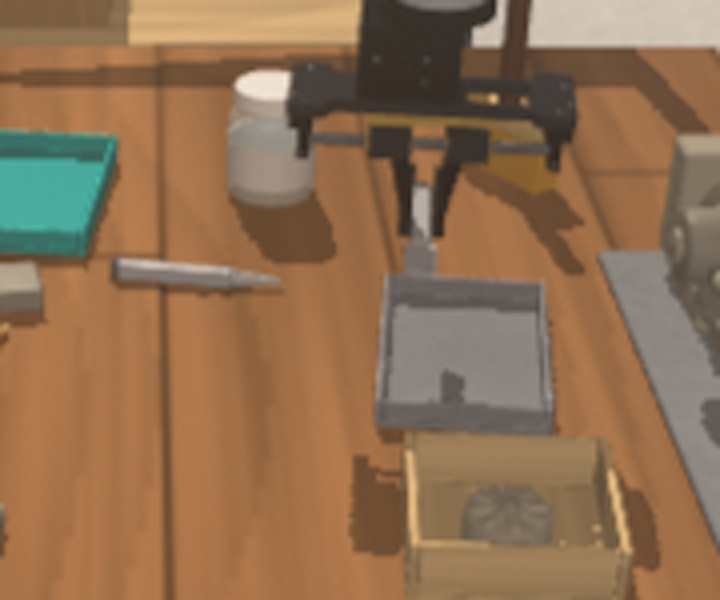

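Call:
play_rows:
  steps:
    - [[-0.0055,0.007,0,0,0,0.003,0.005],[-0.005,0.007,0.005,0,0,0,0.005],[0,0,0.015,0,0,0,0.005],[0,0,0.02,0,0,0,0.005],[0,0,0.015,0,0,0,0.005],[0,0,0.008,0,0,0,0.005],[0,0,0,0,0,0,0.005],[0,0,0,0,0,0,0.005]]

```text
time_s: 30.35
tool_pos: [0.6222, 0.2349, 0.0415]
tool_rot: [179.9, 0.0, 82.6]
force: [-0.2, 0.4, -1.5]
grip_width: 0.0137
grasp_force: 35.0
```

```bash
python3 plan.py .6202,.2347,.0105,82.7,.02
```

```text
[0.6222 0.2349 0.0415] [1.7994e+02 1.0000e-02 8.2570e+01] w 0.0137 t 30.4 q7 -48
2 x [-0.0002, -0.001, 0.0155, 0.0006, 0.0001, -0.0011]
```

Call:
play_rows:
  steps:
    - [[0,-0.002,0.012,0,0,0,0.005],[0,0,0.012,0,0,0,0.005],[0,0,0.006,0,0,0,0.005],[0,0,0.001,0,0,0,0.005],[0,0,0,0,0,0,0.005],[0,0,0,0,0,0,0.005],[0,0,0,0,0,0,0.026],[0,0,0,0,0,0,0.026],[0,0,0,0,0,0,0.026]]

```text
time_s: 31.25
tool_pos: [0.6204, 0.2349, 0.0107]
tool_rot: [179.9, 0.0, 82.6]
force: [0.6, 0.2, -0.2]
grip_width: 0.0243
grasp_force: 0.0
```

Call:
play_rows:
  steps:
    - [[0,0,-0.01,0,0,0,0.026],[0,0,-0.03,0,0,0,0.026],[0,0,-0.04,0,0,0,0.026],[0,0,-0.03,0,0,0,0.05],[0,0,0,0,0,0,0.05],[0,0,0,0,0,0,0.05]]

```text
time_s: 31.85
tool_pos: [0.6206, 0.2352, 0.1219]
tool_rot: [179.8, -0.0, 82.6]
force: [0.6, 0.6, -0.5]
grip_width: 0.0425
grasp_force: 0.0
```

```bash
python3 plan.py .451,.3558,.11,169.6,.035; python3 -c "
import numpy as np; a=np.array([.4589,.3544])-.008*np.array([np.cos(.1814),-np.sin(.1814)]); print(a)"
```

```text
[0.6206 0.2352 0.1219] [ 1.7982e+02 -1.0000e-02  8.2560e+01] w 0.0425 t 31.9 q7 -46
11 x [0.0198, -0.0066, 0.0011, 0.0002, 0.0002, -0.1381]
[0.45103126 0.35584325]
```

Call:
play_rows:
  steps:
    - [[0.0198,-0.0066,0,0,0,-0.1381,0.05],[0.0198,-0.0066,0,0,0,-0.1381,0.05],[0.0198,-0.0066,0,0,0,-0.1381,0.05],[0.0198,-0.0066,0,0,0,-0.1381,0.05],[0.0198,-0.0066,0,0,0,-0.1381,0.05],[0.0198,-0.0066,0,0,0,-0.1381,0.05],[0.0198,-0.0066,0,0,0,-0.1381,0.05],[0.0198,-0.0066,0,0,0,-0.1381,0.05],[0.0198,-0.0066,0,0,0,-0.1381,0.05],[0.0198,-0.0066,0,0,0,-0.1381,0.05],[0.0198,-0.0066,0,0,0,-0.1381,0.05],[0,0,0,0,0,0,0.05]]

```text
time_s: 33.05
tool_pos: [0.4553, 0.3674, 0.1188]
tool_rot: [-179.8, -0.1, 169.9]
force: [0.3, 0.0, -0.9]
grip_width: 0.0499
grasp_force: 0.0
```

```bash
python3 plan.py .451,.3558,.0045,169.6,.02
python3 - <<'E'
from h import *
t=read_camera("top"); s=read_camera("side")
for z in (0,.04,.08): print(z,ray(t,[192,189,184][int(z/.04)],[192,189,186][int(z/.04)],z).round(3))
print(ray(s,327,135,0).round(3)); save(cv2.resize(t["frame"][140:280,130:300],None,fx=4,fy=4,interpolation=2),"jar.png")
E
```

```text
[0.4553 0.3674 0.1188] [-1.7984e+02 -1.1000e-01  1.6994e+02] w 0.0499 t 33.0 q7 16
6 x [0.0003, -0.002, 0.0191, -0.0005, -0.0003, 0.001]
0 [0.514 0.518 0.   ]
0.04 [0.517 0.516 0.04 ]
0.08 [0.519 0.519 0.08 ]
[0.518 0.488 0.   ]
```

View pics/jar.png

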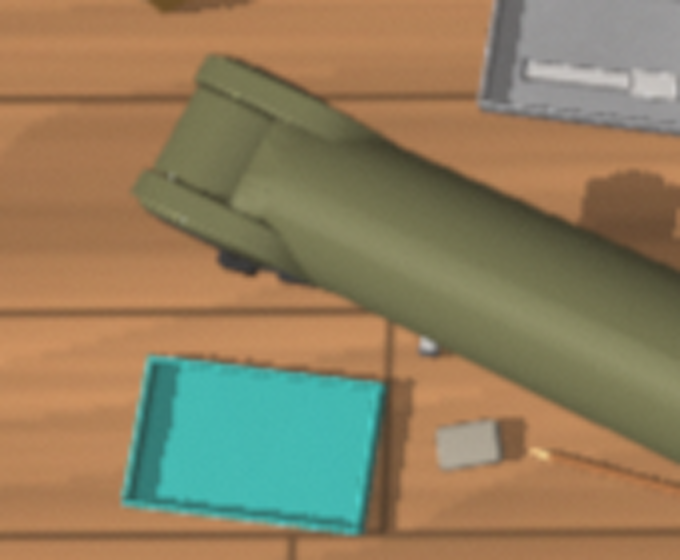

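Call:
play_rows:
  steps:
    - [[0.001,-0.006,0,0,0,0.003,0.05],[0.001,-0.006,0.015,0,0,0.003,0.05],[0,0,0.025,0,0,0,0.05],[0,0,0.025,0,0,0,0.05],[0,0,0.015,0,0,0,0.05],[0,0,0,0,0,0,0.05],[0,0,0,0,0,0,0.05]]

```text
time_s: 33.85
tool_pos: [0.4551, 0.3558, 0.0402]
tool_rot: [-180.0, 0.0, 169.2]
force: [0.3, -0.3, 0.6]
grip_width: 0.0502
grasp_force: 0.0
```

```bash
python3 plan.py .451,.3558,.0045,169.6,.02
```

```text
[0.4551 0.3558 0.0402] [-1.7998e+02  3.0000e-02  1.6923e+02] w 0.0502 t 33.9 q7 13
2 x [0.002, -0.0004, 0.0178, -0.0002, 0.0003, -0.0032]
```

Call:
play_rows:
  steps:
    - [[0.004,-0.001,0.013,0,0,-0.006,0.05],[0,0,0.013,0,0,0,0.05],[0,0,0.009,0,0,0,0.05],[0,0,0,0,0,0,0.05],[0,0,0,0,0,0,0.005],[0,0,0,0,0,0,0.005],[0,0,0,0,0,0,0.005],[0,0,0,0,0,0,0.005],[0,0,0,0,0,0,0.005],[0,0,0,0,0,0,0.005],[0,0,0,0,0,0,0.005]]

```text
time_s: 34.95
tool_pos: [0.4511, 0.3553, 0.0052]
tool_rot: [-180.0, 0.1, 169.6]
force: [-0.6, -1.2, 0.5]
grip_width: 0.0136
grasp_force: 35.0
```

Call:
play_rows:
  steps:
    - [[0,0,-0.01,0,0,0,0.005],[0,0,-0.03,0,0,0,0.005],[0,0,-0.03,0,0,0,0.005],[0,0,-0.03,0,0,0,0.005],[0,0,0,0,0,0,0.005],[0,0,0,0,0,0,0.005]]

```text
time_s: 35.55
tool_pos: [0.4511, 0.3555, 0.1056]
tool_rot: [-180.0, 0.1, 169.6]
force: [-0.3, -0.1, -2.6]
grip_width: 0.0137
grasp_force: 35.0
```

```bash
python3 plan.py .6608,.2295,.105,82.7,.035
```

```text
[0.4511 0.3555 0.1056] [-1.7998e+02  1.2000e-01  1.6959e+02] w 0.0137 t 35.5 q7 16
11 x [-0.0226, 0.0095, 0.0001, 0.0001, 0.0002, 0.1379]
```

Call:
play_rows:
  steps:
    - [[-0.0226,0.0095,0,0,0,0.1379,0.005],[-0.0226,0.0095,0,0,0,0.1379,0.005],[-0.0226,0.0095,0,0,0,0.1379,0.005],[-0.0226,0.0095,0,0,0,0.1379,0.005],[-0.0226,0.0095,0,0,0,0.1379,0.005],[-0.0226,0.0095,0,0,0,0.1379,0.005],[-0.0226,0.0095,0,0,0,0.1379,0.005],[-0.0226,0.0095,0,0,0,0.1379,0.005],[-0.0226,0.0095,0,0,0,0.1379,0.005],[-0.0226,0.0095,0,0,0,0.1379,0.005],[-0.0226,0.0095,0,0,0,0.1379,0.005]]

```text
time_s: 36.65
tool_pos: [0.6682, 0.2428, 0.1028]
tool_rot: [-179.9, 0.1, 82.4]
force: [-0.2, -0.3, -1.1]
grip_width: 0.0135
grasp_force: 35.0
```

Call:
play_rows:
  steps:
    - [[0,0,0,0,0,0,0.005],[0,0,0,0,0,0,0.005],[0,0,0,0,0,0,0.005]]

```text
time_s: 36.95
tool_pos: [0.6673, 0.2454, 0.1042]
tool_rot: [-179.9, 0.0, 82.9]
force: [-0.5, -0.4, -1.4]
grip_width: 0.0138
grasp_force: 35.0
```

```bash
python3 plan.py .6608,.2295,.105,82.7,.035
```

```text
[0.6673 0.2454 0.1042] [-1.7992e+02  2.0000e-02  8.2860e+01] w 0.0138 t 37.0 q7 -45
1 x [-0.0166, -0.0044, -0.0008, -0.0014, 0.0004, 0.0028]
```

Call:
play_rows:
  steps:
    - [[-0.008,-0.003,0,0,0,0.003,0.005],[-0.008,-0.002,0.005,0,0,0,0.005],[0,0,0.015,0,0,0,0.005],[0,0,0.02,0,0,0,0.005],[0,0,0.015,0,0,0,0.005],[0,0,0.008,0,0,0,0.005],[0,0,0,0,0,0,0.005],[0,0,0,0,0,0,0.005]]

```text
time_s: 37.75
tool_pos: [0.662, 0.2291, 0.0426]
tool_rot: [179.9, 0.0, 82.5]
force: [-0.8, 0.4, -1.9]
grip_width: 0.0136
grasp_force: 35.0
```

```bash
python3 plan.py .6608,.2295,.0110,82.7,.02
```

```text
[0.662  0.2291 0.0426] [1.7993e+02 1.0000e-02 8.2520e+01] w 0.0136 t 37.8 q7 -46
2 x [0.0001, -0.0006, 0.0158, 0.0006, 0.0001, -0.0015]
```

Call:
play_rows:
  steps:
    - [[0,-0.001,0.012,0,0,0,0.005],[0,0,0.012,0,0,0,0.005],[0,0,0.007,0,0,0,0.005],[0,0,0.001,0,0,0,0.005],[0,0,0,0,0,0,0.005],[0,0,0,0,0,0,0.005],[0,0,0,0,0,0,0.024],[0,0,0,0,0,0,0.024],[0,0,0,0,0,0,0.024]]

```text
time_s: 38.65
tool_pos: [0.6611, 0.229, 0.0104]
tool_rot: [179.9, 0.0, 82.5]
force: [-0.8, 0.1, -0.6]
grip_width: 0.023
grasp_force: 0.0
```

Call:
play_rows:
  steps:
    - [[0,0,-0.01,0,0,0,0.024],[0,0,-0.03,0,0,0,0.024],[0,0,-0.04,0,0,0,0.024],[0,0,-0.04,0,0,0,0.05],[0,-0.03,-0.04,0,0,0,0.05],[0,-0.045,0,0,0,0,0.05],[0,-0.045,0,0,0,0,0.05],[0,-0.045,0,0,0,0,0.05],[0,0,0,0,0,0,0.05],[0,0,0,0,0,0,0.05]]

```text
time_s: 39.65
tool_pos: [0.4968, 0.2507, 0.1714]
tool_rot: [179.8, 0.1, 82.6]
force: [0.3, -1.2, -0.3]
grip_width: 0.05
grasp_force: 0.0
```

```bash
python3 plan.py
python3 - <<'E'
from m import *
C={c:read_camera(c) for c in("side","top")}
for n,z in(("ring_large",.01),("ring_small",0.024),("chisel_flat",.005),("chisel_point",.005),("rosette",.006),("tape",0)):
  for c,r in C.items():
    for s in silhouettes(c,n)[:1]:
        k=np.nonzero(np.array(s["pixels"])); h=cv2.convexHull(np.c_[k[1],k[0]].astype(np.float32))
        print(c,n,round(s["p"],2),np.round(s["extent"]),fit(n,[(r,h)],-1.7 if n[0]=="c" else 0,z).x.round(3))
s,t=C["side"]["frame"],C["top"]["frame"]
save(np.hstack([cv2.resize(s[140:310,270:430],None,fx=3,fy=3,interpolation=2),cv2.resize(t[100:240,240:400],(320,280),interpolation=2).repeat(1,0) if 0 else cv2.copyMakeBorder(cv2.resize(t[120:240,240:345],None,fx=3,fy=3,interpolation=2),0,150,0,0,0)]),"end.png")
E
```

```text
[0.4968 0.2507 0.1714] [1.7978e+02 9.0000e-02 8.2610e+01] w 0.05 t 39.6 q7 -46
side ring_large 0.5 [381. 275. 411. 300.] [ 0.623 -0.241  0.   ]
side ring_small 0.71 [387. 269. 410. 293.] [ 0.625 -0.234  0.   ]
top ring_small 0.69 [411. 146. 430. 165.] [ 0.626 -0.234  0.   ]
side chisel_flat 0.62 [364. 163. 373. 186.] [ 0.619  0.228 -1.715]
top chisel_flat 0.54 [276. 159. 299. 163.] [ 0.62   0.195 -2.269]
top chisel_point 0.47 [281. 144. 301. 151.] [ 0.652  0.195 -2.233]
side rosette 0.79 [380. 210. 401. 225.] [0.641 0.01  0.   ]
side tape 0.64 [297. 307. 336. 354.] [ 0.452 -0.348 -0.   ]
top tape 0.49 [445. 197. 469. 222.] [ 0.453 -0.347 -0.   ]
```

View pics/end.png

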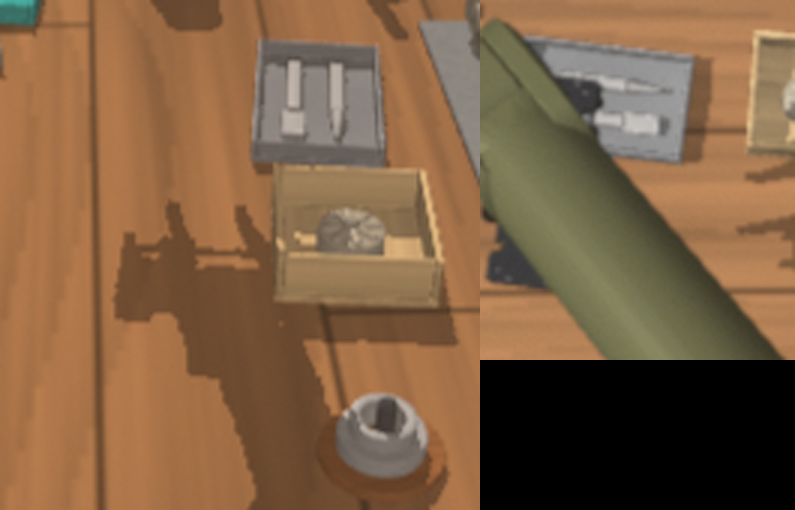

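The final picture shows both chisels flat and side by side in the grey tray. The rosette is face up in the crate at about (351,230), and both rings are stacked on the post at about (383,435). The tape measures within about 1 mm of where it started.

```bash
python3 -c "
from cell import sign_off; print(sign_off())"
```

```text
the job is handed in; nothing more can be done
None
```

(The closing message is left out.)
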